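# Clamp the brass rod in the V-cradle

## Task

Take the brass rod out of the rod rack, lay it lengthwise in the two V-notches of the blue cradle so that it sticks out about equally at both ends, then swing the cradle's hinged metal strap over until it lies on the rod. Do not drop the brass rod, and leave the silvery steel rod in the rack.

Things in the scene. Friction and masses are not known exactly. Their poses are not given: they have to be found in the camera images.
- brass_rod: Yellow brass rod, 20 mm diameter, 190 mm long, 0.15 to 0.3 kg. Origin at its middle, x along it. Starts level in one of two parallel lanes, 80 mm apart, of a grey rack, axis 40 mm above the worktop, on two 14 mm thick, 34 mm high rails about 60 mm either side of its middle. Between the rails it is free all round (6 mm high strip midway between lanes): grip across its middle from above.
- steel_rod: Silvery steel rod of the same size, in the other lane of the same grey rack; it stays there. Origin at its middle, x along it.
- v_cradle: Fixed cradle: dark base 176 x 76 x 8 mm, two blue saddles at x = -68 and +68 mm, each 20 (x) x 52 (y) x 54 mm high, free space between. Origin under its centre, x along the groove, z up. 90 degree V-notches along y = 0, 28 mm wide at the top, bottom at z = 40 mm: a seated rod has its axis at z = 54, top at z = 64 mm. Strap's hinge ears: x = -68, y = -32 mm, up to z = 72 mm.
- strap (a joint): Metal strap, orange patch at its free end, 18 mm wide, 5 thick, 66 long; hinge along cradle x through x = -68, y = -32, z = 67 mm. Angle in rad: 0 level toward +y, resting on the seated rod (end at y = +34 mm); 1.57 upright; stop 1.75, leaning to -y; -0.12 if no rod. Starts at 1.3 to 1.7. Stiff: stays where left, about 1 N at its end turns it; push it over from its -y side, then down.
Not all that is in view belongs to the job. There is more than one size of the v_cradle; the job needs the larger.

How it is judged:
On the way, in this order (a step that is already met when the one before it is completed fails the run):
1. the brass rod lies in both V-notches while the strap is still open (more than 0.6 rad) (y of brass_rod in the frame of v_cradle between -0.008 and 0.008 m and z of brass_rod in the frame of v_cradle between 0.048 and 0.062 m and angle between the x axis of brass_rod and the x axis of v_cradle, either way round below 0.12 rad and value of joint strap above 0.6 rad), for 0.2 s.
2. the strap is swung over onto the rod (value of joint strap below 0.175 rad), for 0.2 s.
At the end, for the whole second after the job is handed in: Brass rod at rest in both notches: middle within 20 mm of the cradle centre along the groove and 8 mm across, axis 48 to 60 mm above the worktop and within 0.12 rad of the groove; strap down within 0.175 rad of level; steel rod within 30 mm of its start (x of brass_rod in the frame of v_cradle between -0.02 and 0.02 m and y of brass_rod in the frame of v_cradle between -0.008 and 0.008 m and z of brass_rod in the frame of v_cradle between 0.048 and 0.06 m and angle between the x axis of brass_rod and the x axis of v_cradle, either way round below 0.12 rad and value of joint strap below 0.175 rad and linear speed of brass_rod below 0.02 m/s and distance of steel_rod from where it was at the start of the episode below 0.03 m); the robot touches nothing.
It fails at once if the brass rod is dropped (falls out of the fingers at more than 0.6 m/s, a fall of about 20 mm) (linear speed of brass_rod above 0.6 m/s and contact force between the fingers and brass_rod below 0.05 N).
It fails at once if the steel rod is moved more than 30 mm (distance of steel_rod from where it was at the start of the episode above 0.03 m).
It also fails if it takes over 51 s, if anything falls off the work surface, if the arm or the gripper's body presses on something with over 40 N, if the wrist force passes 120 N, or if a joint passes its speed limit or range.

## Robot

A 6-joint arm with a two-finger parallel gripper is mounted at the origin on a cart in front of the work surface, level with it; the furniture and walls round the work are solid. World frame = base frame: x ahead of the robot, y to its left, z up, the work surface at z = 0. Lengths are in m, angles in rad, forces in N, time in s.
With the tool pointing down it reaches from about 0.425 to 1.125 m from the base axis. Payload 14.9 kg.
Tool frame: the origin (TCP) lies midway between the tips of the shut fingers; the grasp point (between the pads) lies 19 mm behind it (robot.grip_point_offset is the z of the grasp point in the tool frame, in m); z points along the fingers, y is the direction in which the jaws open and shut (so a half turn about z gives the same grasp; the last joint's range is limited). The gripper opens to 91 mm and grips with 3 to 60 N. Pads are 32 mm wide; open, the fingers measure 118 mm over their backs; the gripper's body (76 mm by 178 mm) begins 60 mm behind the grasp point.
Start: joints at [1.149, 0.379, 1.734, -0, 1.028, -0.033], TCP at [0.265, 0.648, 0.214] pointing down, gripper open.
Joint ranges: [-2.77, 2.77], [-0.74, 2.19], [0, 2.66], [-1.06, 4.2], [0.31, 2.87], [-3.08, 3.08]. Speed limits (rad/s): [1.89, 1.89, 2.39, 3.14, 3.14, 3.14].

## Interface

Orientations are given as a rotation vector (axis times angle).
In Python, from bench import robot, vision gives the robot as it stands. The module is installed in compiled form; this text tells all that it offers.
- The arm moves only by the shell command python3 -m crank 'ROWS'. ROWS is JSON, a list of rows, each an object with "slide": the shift along the tool's x, y, z in cm, a list of three; "spin": the turn about the tool's z in rad; "hand": the finger opening in cm, from 0 to 9.12. In form: [{"slide": [tx, ty, tz], "spin": spin, "hand": hand}, ...]. A call has 1 to 20 rows; each row shifts and turns the pose as measured when the row begins, along the tool's axes as they then stand; what a row does not reach is not made up. A row lasts 1/10 s, in which the tool goes at most 50 mm and 8.59 degrees, less where a joint would pass 70% of its speed; a pose out of reach is approached as far as the arm can. A call with a gripper value outside its range is refused whole. The fingers move at their own pace and stop on an object; the grip force is fixed at half the most. Time passes only in rows, so rows that do not move let the fingers close. It gives the time, the measured TCP pose, the force and the opening at its end, in the units of the state.
- robot.sense(): the state, without advancing time (a new reading comes with each control period).
- vision.read_camera(name): name is "scene" or "top" or "wrist"; returns (picture, depth): 400x640x3 uint8, blue, green, red; 400x640 float32, m along the optical axis (not along the pixel's ray), 0 where there is no reading.
- vision.calibration(name): a dict with "fx", "fy", "cx", "cy" (pixels), "R" (3x3) and "t" (3): a world point X has camera coordinates R X + t. Camera axes: x right, y down, z forward; pixel columns grow to the right and rows downward; lengths in m; the calibration is good to about 2 mm. The wrist camera is an equidistant fisheye: a pixel r from the principal point sees the ray r / f radians off the axis. A picture is of the moment at which its call begins: read the wrist's pose just before it. calibration takes no time and is no camera call; for the wrist camera it gives the pose at the moment of the call.
- robot.close_job(): hands the job in, once; it reports no verdict.
The state is a dict: "t": time; "joints": joint angles; "joint_velocities": joint speeds; "tau": joint torques, N m; "ee_pos": TCP position; "orientation": TCP orientation; "ft_force": force on the tool from outside, world axes, zero at the start; "torque": the same for the moment, N m; "opening": finger opening in m.
Only numpy, scipy, OpenCV 4.12 (cv2) and the standard library are available. Lean on these libraries where they do the work, as an engineer would, in place of code of your own. Each camera call takes 0.05 s, during which the arm holds its last target. There are 200 camera calls.

## Working session

There is one attempt and no reset: what is moved stays moved. The work goes in short steps, Python scripts to look and compute and a shell command to move; the robot and the scene stay as the last step left them, time stands still between calls to the robot, and variables do not carry over. Pictures are saved under pics/ and viewed, about 8 in all and at most 12, crops included, and the job is handed in when it is done.

```bash
mkdir -p pics
cat > h.py <<'E'
from bench import robot, vision
import numpy as np, cv2
from scipy.spatial.transform import Rotation as Ro
def cloud(name):
    c=vision.calibration(name); im,d=vision.read_camera(name)
    v,u=np.mgrid[:400,:640]
    P=np.stack([(u-c['cx'])/c['fx']*d,(v-c['cy'])/c['fy']*d,d],-1)
    return im,d,(P-np.array(c['t']).ravel())@np.array(c['R'])
E
python3 - <<'E'
from h import *
s=robot.sense(); print(s['t'],s['ee_pos'],s['orientation'],robot.grip_point_offset)
a,d,P=cloud('top'); b,d2,P2=cloud('scene')
np.savez('c.npz',a=a,P=P,b=b,P2=P2,d=d,d2=d2)
cv2.imwrite('pics/top.png',a);cv2.imwrite('pics/scene.png',b)
E
```

```text
0.0 [0.26521607 0.64738856 0.21329722] [-6.06844671e-01 -3.08218895e+00  1.63489854e-03] -0.0188
```

View pics/top.png

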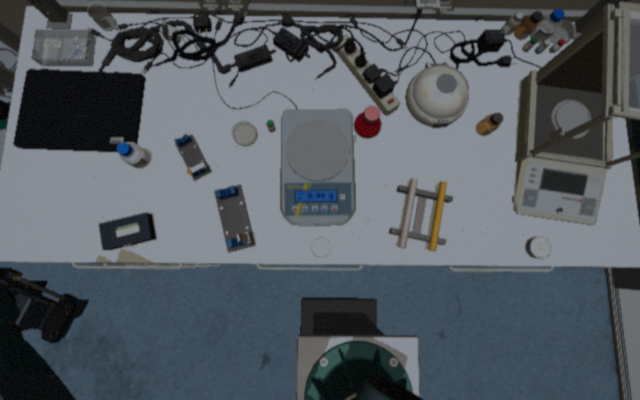

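View pics/scene.png

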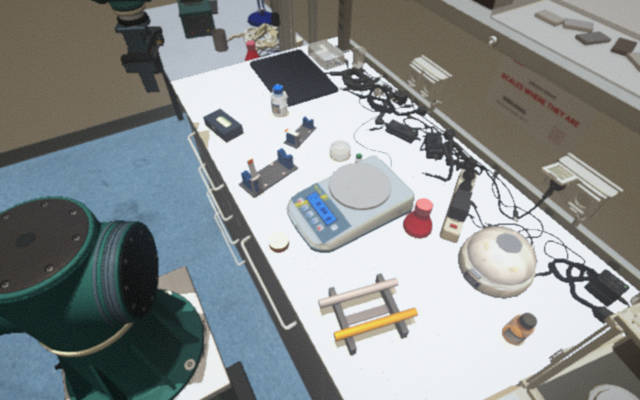

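Top view: brass rod (437,215) against the silvery/pinkish steel one (409,213). Large cradle (236,217) against the small one (193,157). The orange patch on the large cradle's strap needs a close crop, so I'll measure and crop together.

```bash
cat > m.py <<'E'
from h import *
z=np.load('c.npz');a,P,b,P2=z['a'],z['P'],z['b'],z['P2']
def fit(n,Q):
    r=cv2.minAreaRect((Q[:,:2]*1000).astype(np.float32)); 
    m=Q.mean(0); w,V=np.linalg.eigh(np.cov(Q[:,:2].T)); 
    print(n,len(Q),'rect mm',np.round(r[0],1),np.round(r[1],1),'ang %.3f'%np.arctan2(V[1,1],V[0,1]),'z %.3f %.3f'%(np.percentile(Q[:,2],5),np.percentile(Q[:,2],95)))
for n,im,Q in(('top',a,P),('scene',b,P2)):
    hsv=cv2.cvtColor(im,cv2.COLOR_BGR2HSV)
    for c,lo,hi in(('yel',(12,120,80),(32,255,255)),('blue',(100,120,50),(130,255,255))):
        m=cv2.inRange(hsv,lo,hi); k,l,st,ce=cv2.connectedComponentsWithStats(m)
        for i in range(1,k):
            if st[i,4]<25: continue
            q=Q[l==i]; 
            if q[:,2].min()<-.2 or q[:,0].max()>.9: continue
            print(np.round(ce[i]));fit(n+c,q)
# dark base of big cradle: above table z<0.02
reg=np.zeros(a.shape[:2],bool);reg[180:255,205:265]=1
q=P[reg&(P[...,2]>.005)&(P[...,2]<.016)];fit('base',q)
q=P[reg&(P[...,2]>.045)];fit('high',q)
q=P[reg&(P[...,2]>.075)];print(np.round(q,3)[:12])
reg[:]=0;reg[175:252,397:420]=1;q=P[reg&(P[...,2]>.036)];fit('steel',q)
E
python3 m.py
python3 -c "
from h import *
z=np.load('c.npz');a=z['a'];b=z['b']
x=cv2.resize(a[175:260,200:275],None,fx=5,fy=5);y=cv2.resize(b[140:200,230:310],None,fx=5,fy=5)
y=cv2.copyMakeBorder(y,0,425-300,0,0,0);cv2.imwrite('pics/crop.png',np.hstack([x,y]))"
```

```text
[484. 127.]
topyel 130 rect mm [ 720.5 -354.8] [34.4  9.8] ang -2.551 z 0.015 0.069
[437. 216.]
topyel 441 rect mm [396.6 -94.8] [140.6 408. ] ang 2.843 z 0.044 0.053
[298. 208.]
topyel 28 rect mm [483.1 161. ] [ 7.6 32. ] ang 2.849 z 0.044 0.051
[182. 139.]
topblue 46 rect mm [674.2 487.1] [11.3 33.5] ang 2.099 z 0.029 0.041
[123. 148.]
topblue 136 rect mm [641.3 634.4] [85.7 33.7] ang 1.126 z 0.021 0.109
[225. 192.]
topblue 121 rect mm [452.4 238.5] [318.1  45.1] ang 1.072 z 0.040 0.057
[316. 196.]
topblue 504 rect mm [441.7 111.8] [184.8 110.6] ang 1.612 z 0.051 0.061
[234. 242.]
topblue 89 rect mm [376.4 229.6] [233.5  21.2] ang 1.402 z 0.037 0.056
[374. 324.]
sceneyel 688 rect mm [ 349.3 -283.7] [418.7 132. ] ang 2.998 z 0.045 0.053
[517. 331.]
sceneyel 53 rect mm [ 459.5 -415.5] [520.4  25.4] ang -3.004 z 0.052 0.069
[278.  88.]
sceneblue 66 rect mm [654.  675.8] [175.9  30.8] ang 1.229 z 0.039 0.109
[284. 154.]
sceneblue 33 rect mm [527.  354.4] [13.5 44.1] ang 1.794 z 0.042 0.058
[246. 175.]
sceneblue 39 rect mm [392.1 330.3] [13.2 21.1] ang 1.568 z 0.042 0.056
[321. 208.]
sceneblue 402 rect mm [ 387.6 -148.3] [698.   70.6] ang 1.169 z 0.053 0.061
base 1328 rect mm [463.5 339.8] [207.  160.9] ang -2.926 z 0.006 0.012
high 345 rect mm [407.8 276.2] [318.6 124.2] ang -2.475 z 0.047 0.877
[[0.349 0.116 1.062]
 [0.349 0.116 1.062]
 [0.349 0.116 1.062]
 [0.349 0.116 1.062]
 [0.349 0.116 1.062]
 [0.349 0.116 1.062]
 [0.349 0.116 1.062]
 [0.349 0.116 1.062]
 [0.349 0.116 1.062]
 [0.349 0.116 1.062]
 [0.349 0.116 1.062]
 [0.417 0.289 0.077]]
steel 562 rect mm [415.7 -60. ] [131.7 351.9] ang 2.791 z 0.037 0.052
```

View pics/crop.png

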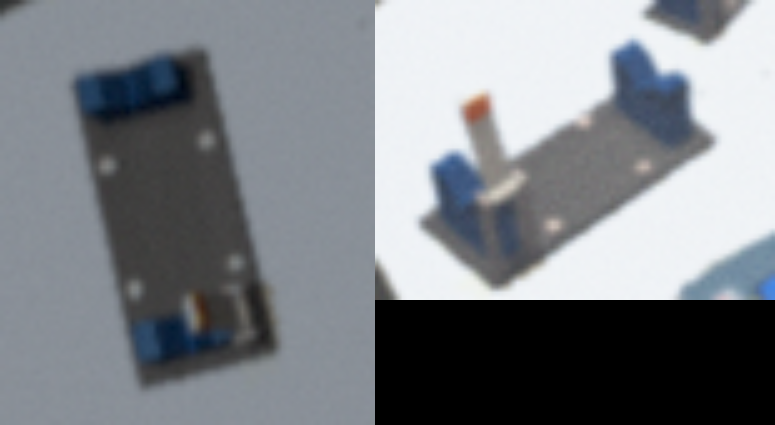

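Crop: the large cradle has its strap upright at the near-right saddle (orange end at crop (198,312), hinge at (245,315)), so cradle +x points away from the robot. This is the right cradle. I'll refine by casting rays onto planes.

```bash
cat > m2.py <<'E'
from h import *
z=np.load('c.npz');a,P,d=z['a'],z['P'],z['d'];b=z['b']
def cast(name,uv,h):
    c=vision.calibration(name);R=np.array(c['R']);t=np.array(c['t']).ravel();uv=np.atleast_2d(uv)
    r=np.c_[(uv[:,0]-c['cx'])/c['fx'],(uv[:,1]-c['cy'])/c['fy'],np.ones(len(uv))]@R
    C=-R.T@t; return C+r*((h-C[2])/r[:,2])[:,None]
def rep(n,r):
    bx=cv2.boxPoints(cv2.minAreaRect((r[:,:2]*1000).astype(np.float32)))
    e=[bx[1]-bx[0],bx[2]-bx[1]];L=[np.linalg.norm(v) for v in e];v=e[int(np.argmax(L))]
    print(n,bx.mean(0).round(1),np.round(L,1),'ang %.3f'%(((np.arctan2(v[1],v[0])+np.pi/2)%np.pi)-np.pi/2))
if __name__=='__main__':
    for n,im in(('top',a),('scene',b)):
        h=cv2.cvtColor(im,cv2.COLOR_BGR2HSV);m=cv2.inRange(h,(12,100,70),(34,255,255))
        k,l,st,ce=cv2.connectedComponentsWithStats(m)
        i=max(range(1,k),key=lambda i:st[i,4]);v,u=np.nonzero(l==i);print(st[i])
        rep(n+' rod',cast(n,np.c_[u,v],.045))
    g=cv2.cvtColor(a,cv2.COLOR_BGR2GRAY);m=np.zeros_like(g);m[180:256,208:262]=((g<110)*255)[180:256,208:262]
    k,l,st,ce=cv2.connectedComponentsWithStats(m);i=max(range(1,k),key=lambda i:st[i,4]);v,u=np.nonzero(l==i);print(st[i])
    rep('base',cast('top',np.c_[u,v],.008))
    hs=cv2.cvtColor(a,cv2.COLOR_BGR2HSV);mb=cv2.inRange(hs,(100,120,40),(130,255,255));mb[:180]=0;mb[:,:208]=0;mb[:,262:]=0
    q=P[(mb>0)&(d>0)&(P[...,2]>.048)];print('saddles tops');
    for s in(q[q[:,0]>.47],q[q[:,0]<.47]):print(len(s),s.mean(0).round(4)); rep('s',s)
    # white washers on the base
    # orange patch in both views
    for n,im,(y0,y1,x0,x1) in(('top',a,(230,250,230,260)),('scene',b,(150,200,240,290))):
        h=cv2.cvtColor(im,cv2.COLOR_BGR2HSV);m=(cv2.inRange(h,(0,110,80),(18,255,255)))[y0:y1,x0:x1]
        v,u=np.nonzero(m);
        if len(u):print(n,'orange',u.mean()+x0,v.mean()+y0,len(u),cast(n,[u.mean()+x0,v.mean()+y0],.13))
E
python3 m2.py
```

```text
[429 182  17  69 472]
top rod [ 469.9 -213.2] [188.2  20.3] ang -0.208
[334 308  83  33 734]
scene rod [ 471.1 -214.3] [188.4  19.9] ang -0.205
[ 214  185   42   68 1796]
base [461.9 337.2] [ 79.2 178.3] ang 0.274
saddles tops
88 [0.5253 0.3552 0.0535]
s [525.3 355.9] [51.1 16.2] ang -1.285
53 [0.391  0.3324 0.0529]
s [394.3 322.6] [43.4 17.3] ang -1.311
scene orange 249.8181818181818 161.54545454545453 11 [[0.40133417 0.29340214 0.13      ]]
```

```bash
cat > go.py <<'E'
import sys
from h import *
# usage: go.py x y z yaw(of tool x)  -> grasp-point independent TCP target
s=robot.sense();p=np.array(s['ee_pos']);R=Ro.from_rotvec(s['orientation']).as_matrix()
x,y,z,yaw=map(float,sys.argv[1:5]);t=np.array([x,y,z])
cy=np.arctan2(R[1,0],R[0,0]);dy=(yaw-cy+np.pi)%(2*np.pi)-np.pi
print('t %.2f'%s['t'],p.round(4),'yaw %.3f tilt %.4f'%(cy,np.arccos(-R[2,2])),'F',np.round(s['ft_force'],1),'open %.4f'%s['opening'])
print('slide now cm',((t-p)@R*100).round(2),'spin',round(-dy,3))
c,n=np.cos(yaw),np.sin(yaw);Rt=np.array([[c,n,0],[n,-c,0],[0,0,-1]]).T
print('slide after spin',((t-p)@Rt*100).round(2))
E
python3 go.py 0.47 0.25 0.213 2.935; python3 go.py .4705 -.2135 .213 2.935
```

```text
t 0.10 [0.2652 0.6474 0.2134] yaw 2.753 tilt 0.0010 F [0.5 0.2 0. ] open 0.0911
slide now cm [-34.02 -29.01   0.06] spin -0.182
slide after spin [-28.19 -34.7    0.04]
t 0.10 [0.2652 0.6474 0.2134] yaw 2.753 tilt 0.0010 F [0.5 0.2 0. ] open 0.0911
slide now cm [-51.63 -71.88   0.1 ] spin -0.182
slide after spin [-3.775e+01 -8.005e+01  4.000e-02]
```

```bash
python3 -m crank '[{"slide":[0,0,0],"spin":-0.09,"hand":9},{"slide":[0,0,0],"spin":-0.09,"hand":9},{"slide":[-4,0,0],"spin":0,"hand":8},{"slide":[-4,0,0],"spin":0,"hand":7},{"slide":[-4,0,0],"spin":0,"hand":6},{"slide":[-4,0,0],"spin":0,"hand":5}]'; python3 go.py 0.47 0.25 0.213 2.935; python3 go.py .4705 -.2135 .213 2.935
```

```text
t: 0.7
ee_pos: [0.4216, 0.6147, 0.2111]
orientation: [-0.305, -3.124, 0.007]
ft_force: [0.4, -0.0, -0.1]
opening: 0.0605
t 0.70 [0.4216 0.6147 0.2111] yaw 2.947 tilt 0.0050 F [ 0.4 -0.  -0.1] open 0.0605
slide now cm [-11.8  -34.84  -0.06] spin 0.012
slide after spin [-12.21 -34.7   -0.19]
t 0.70 [0.4216 0.6147 0.2111] yaw 2.947 tilt 0.0050 F [ 0.4 -0.  -0.1] open 0.0605
slide now cm [-20.83 -80.31   0.14] spin 0.012
slide after spin [-21.77 -80.05  -0.19]
```

```bash
python3 -m crank '[{"slide":[-2,-4,0],"spin":0,"hand":5},{"slide":[-2,-4,0],"spin":0,"hand":5},{"slide":[-2,-4,0],"spin":0,"hand":5},{"slide":[-2,-4,0],"spin":0,"hand":5},{"slide":[-1,-4,0],"spin":0,"hand":5},{"slide":[-1,-4,0],"spin":0,"hand":5},{"slide":[-1,-4,0],"spin":0,"hand":5},{"slide":[-1,-4,0],"spin":0,"hand":5},{"slide":[-1,-4,0],"spin":0,"hand":5},{"slide":[-1,-4,0],"spin":0,"hand":5},{"slide":[-1,-4,0],"spin":0,"hand":5},{"slide":[-1,-4,0],"spin":0,"hand":5},{"slide":[-1,-4,0],"spin":0,"hand":5},{"slide":[-1,-4,0],"spin":0,"hand":5},{"slide":[-1,-4,0],"spin":0,"hand":5},{"slide":[-1,-4,0],"spin":0,"hand":5},{"slide":[-1,-4,0],"spin":0,"hand":5}]'; python3 go.py .4705 -.2135 .1 2.935
```

```text
t: 2.4
ee_pos: [0.4967, -0.1197, 0.2104]
orientation: [-0.304, -3.122, 0.01]
ft_force: [1.0, 0.7, -0.4]
opening: 0.05
t 2.40 [ 0.4967 -0.1197  0.2104] yaw 2.947 tilt 0.0077 F [ 1.   0.7 -0.4] open 0.0500
slide now cm [ 0.72 -9.64 11.11] spin 0.012
slide after spin [ 0.64 -9.72 11.04]
```

```bash
python3 -m crank '[{"slide":[0.2,-3,0],"spin":0.012,"hand":5},{"slide":[0.2,-3,2],"spin":0,"hand":5},{"slide":[0.2,-3,4],"spin":0,"hand":5},{"slide":[0,-0.7,4],"spin":0,"hand":5},{"slide":[0,0,0],"spin":0,"hand":5}]'; python3 go.py .4705 -.2135 .021 2.935
python3 - <<'E'
from h import *
im,d=vision.read_camera('wrist');c=vision.calibration('wrist');print({k:np.round(v,3).tolist() for k,v in c.items()})
cv2.imwrite('pics/w1.png',im)
E
```

```text
t: 2.9
ee_pos: [0.4702, -0.2231, 0.1096]
orientation: [-0.332, -3.123, 0.012]
ft_force: [-0.8, 0.4, 0.0]
opening: 0.0501
t 2.90 [ 0.4702 -0.2231  0.1096] yaw 2.930 tilt 0.0078 F [-0.8  0.4  0. ] open 0.0501
slide now cm [0.17 1.01 8.86] spin -0.005
slide after spin [0.16 0.95 8.86]
{'fx': 309.707, 'fy': 309.707, 'cx': 321.243, 'cy': 201.836, 'R': [[0.21, 0.978, -0.008], [0.944, -0.2, 0.263], [0.255, -0.063, -0.965]], 't': [0.12, -0.493, 0.157]}
```

View pics/w1.png

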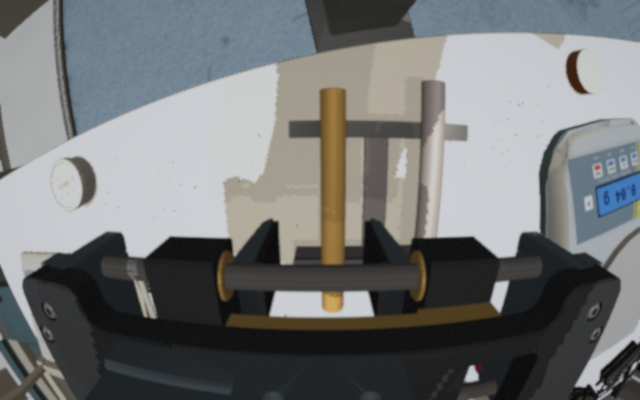

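Wrist view: the brass rod (col 333) sits between the finger tips (centre about 321), about 10 mm to the right, which matches the computed correction. Next: correct, descend and grip.

```bash
python3 -m crank '[{"slide":[0.1,0.6,0],"spin":0,"hand":5},{"slide":[0.1,0.4,0],"spin":0,"hand":5},{"slide":[0,0,0],"spin":0,"hand":5}]'; python3 go.py .4705 -.2135 .021 2.935
```

```text
t: 3.25
ee_pos: [0.4741, -0.2115, 0.1165]
orientation: [0.328, 3.118, -0.016]
ft_force: [-0.4, -0.6, -0.4]
opening: 0.0501
t 3.25 [ 0.4741 -0.2115  0.1165] yaw 2.932 tilt 0.0117 F [-0.4 -0.6 -0.4] open 0.0501
slide now cm [ 0.38 -0.18  9.54] spin -0.003
slide after spin [ 0.31 -0.27  9.55]
```

```bash
python3 -m crank '[{"slide":[0.3,-0.2,2],"spin":0,"hand":5},{"slide":[0,0,2],"spin":0,"hand":5},{"slide":[0,0,2],"spin":0,"hand":5},{"slide":[0,0,1],"spin":0,"hand":5},{"slide":[0,0,0],"spin":0,"hand":5},{"slide":[0,0,0],"spin":0,"hand":5}]'; python3 go.py .4705 -.2135 .021 2.935
```

```text
t: 3.85
ee_pos: [0.477, -0.2127, 0.0521]
orientation: [0.319, 3.108, -0.022]
ft_force: [0.3, 0.5, 0.6]
opening: 0.0503
t 3.85 [ 0.477  -0.2127  0.0521] yaw 2.937 tilt 0.0227 F [0.3 0.5 0.6] open 0.0503
slide now cm [ 0.68 -0.17  3.1 ] spin 0.002
slide after spin [ 0.62 -0.21  3.11]
```

```bash
python3 -m crank '[{"slide":[0.3,-0.1,1],"spin":0,"hand":5},{"slide":[0.3,-0.1,1],"spin":0,"hand":5},{"slide":[0,0,0.7],"spin":0,"hand":5},{"slide":[0,0,0.3],"spin":0,"hand":5}]'; python3 go.py .4705 -.2135 .021 2.935
```

```text
t: 4.25
ee_pos: [0.4721, -0.2146, 0.022]
orientation: [0.318, 3.104, -0.025]
ft_force: [-0.4, -0.3, 0.3]
opening: 0.0498
t 4.25 [ 0.4721 -0.2146  0.022 ] yaw 2.938 tilt 0.0263 F [-0.4 -0.3  0.3] open 0.0498
slide now cm [0.18 0.08 0.1 ] spin 0.003
slide after spin [0.18 0.07 0.1 ]
```

```bash
python3 -m crank '[{"slide":[0,0,0.1],"spin":0,"hand":3},{"slide":[0,0,0],"spin":0,"hand":2},{"slide":[0,0,0],"spin":0,"hand":0},{"slide":[0,0,0],"spin":0,"hand":0},{"slide":[0,0,0],"spin":0,"hand":0},{"slide":[0,0,0],"spin":0,"hand":0}]'; python3 go.py .461 .337 .15 3.42; python3 -c "
from h import *
print(Ro.from_rotvec(robot.sense()['orientation']).as_matrix().round(4))"
```

```text
t: 4.85
ee_pos: [0.472, -0.2147, 0.0206]
orientation: [0.318, 3.105, -0.024]
ft_force: [0.2, -0.9, -2.8]
opening: 0.0194
t 4.85 [ 0.472  -0.2147  0.0206] yaw 2.938 tilt 0.0257 F [ 0.2 -0.9 -2.8] open 0.0194
slide now cm [ 11.97  53.62 -13.92] spin -0.482
slide after spin [-14.1   53.35 -12.94]
[[-0.979   0.2029  0.0188]
 [ 0.2026  0.9791 -0.0176]
 [-0.0219 -0.0134 -0.9997]]
```

```bash
python3 -m crank '[{"slide":[0,0,-0.5],"spin":0,"hand":0},{"slide":[0,0,-1],"spin":0,"hand":0},{"slide":[0,0,-2],"spin":0,"hand":0},{"slide":[0,0,-2.5],"spin":0,"hand":0},{"slide":[0,0,-2.5],"spin":0,"hand":0},{"slide":[0,0,-2.5],"spin":0,"hand":0},{"slide":[0,0,-1.5],"spin":0,"hand":0},{"slide":[0,0,-0.5],"spin":0,"hand":0}]'; python3 go.py .461 .337 .17 3.42
```

```text
t: 5.65
ee_pos: [0.4682, -0.2114, 0.1591]
orientation: [0.318, 3.106, -0.023]
ft_force: [0.2, 0.3, -3.2]
opening: 0.0196
t 5.65 [ 0.4682 -0.2114  0.1591] yaw 2.937 tilt 0.0245 F [ 0.2  0.3 -3.2] open 0.0196
slide now cm [11.81 53.53 -2.02] spin -0.483
slide after spin [-14.38  52.93  -1.09]
```

```bash
python3 -m crank '[{"slide":[0,1.5,-0.5],"spin":-0.03,"hand":0},{"slide":[0,3,-0.5],"spin":-0.03,"hand":0},{"slide":[0,3.4,-0.5],"spin":-0.03,"hand":0},{"slide":[0,3.4,0],"spin":-0.03,"hand":0},{"slide":[0,3.4,0],"spin":-0.03,"hand":0},{"slide":[0,3.4,0],"spin":-0.03,"hand":0},{"slide":[0,3.4,0],"spin":-0.03,"hand":0},{"slide":[0,3.4,0],"spin":-0.03,"hand":0},{"slide":[0,3.4,0],"spin":-0.03,"hand":0},{"slide":[0,3.4,0],"spin":-0.03,"hand":0},{"slide":[0,3.4,0],"spin":-0.03,"hand":0},{"slide":[0,3.4,0],"spin":-0.03,"hand":0},{"slide":[0,3.4,0],"spin":-0.03,"hand":0},{"slide":[0,3,0],"spin":-0.03,"hand":0},{"slide":[0,2,0],"spin":-0.03,"hand":0},{"slide":[0,1,0],"spin":-0.03,"hand":0}]'; python3 go.py .461 .337 .17 3.42
```

```text
t: 7.25
ee_pos: [0.4442, 0.2903, 0.1616]
orientation: [-0.488, 3.098, -0.031]
ft_force: [0.0, 0.2, -1.7]
opening: 0.0197
t 7.25 [0.4442 0.2903 0.1616] yaw -2.829 tilt 0.0204 F [ 0.   0.2 -1.7] open 0.0197
slide now cm [-3.04  3.91 -0.91] spin 0.034
slide after spin [-2.9   4.03 -0.84]
```

```bash
python3 -m crank '[{"slide":[-0.7,1,0],"spin":0.01,"hand":0},{"slide":[-0.8,1.2,0],"spin":0.01,"hand":0},{"slide":[-0.8,1.2,0],"spin":0.01,"hand":0},{"slide":[-0.5,0.6,0],"spin":0.004,"hand":0},{"slide":[0,0,0],"spin":0,"hand":0},{"slide":[0,0,0],"spin":0,"hand":0}]'; python3 go.py .461 .337 .10 3.42
python3 - <<'E'
from m2 import *
im,_=vision.read_camera('wrist');cv2.imwrite('pics/w2.png',im)
a,d,P=cloud('top');b,_,_=cloud('scene')
cv2.imwrite('pics/s2.png',np.hstack([cv2.resize(a[160:260,190:290],None,fx=4,fy=4),cv2.resize(b[100:200,220:320],None,fx=4,fy=4)]))
s=robot.sense();print(s['ee_pos'])
E
```

```text
t: 7.85
ee_pos: [0.4602, 0.3402, 0.1597]
orientation: [-0.431, 3.108, -0.032]
ft_force: [-0.1, 0.6, -2.3]
opening: 0.0195
t 7.85 [0.4602 0.3402 0.1597] yaw -2.866 tilt 0.0209 F [-0.1  0.6 -2.3] open 0.0195
slide now cm [ 0.02 -0.21  5.98] spin -0.003
slide after spin [ 0.01 -0.33  5.97]
[0.46000333 0.33995164 0.15982946]
```

View pics/w2.png

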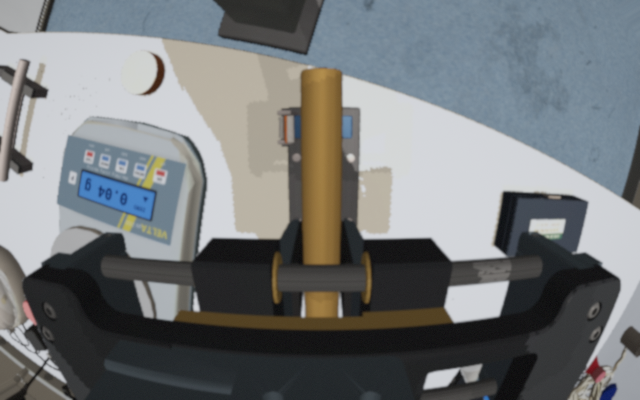

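View pics/s2.png

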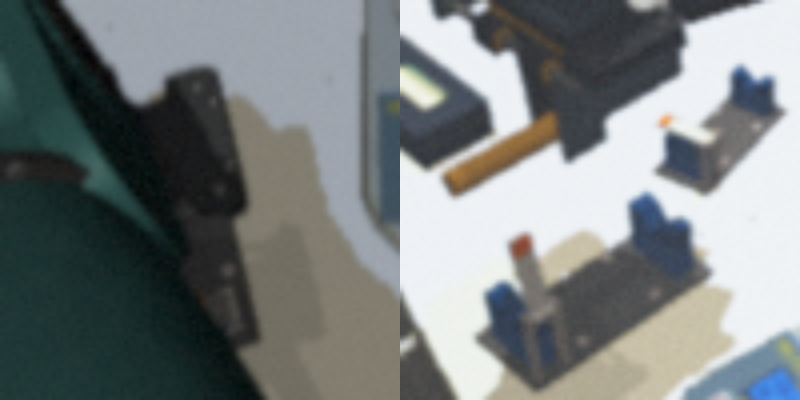

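Wrist view: the rod (col 321) is over the cradle and roughly parallel to it, base edges at cols 289 and 360, near-saddle blue at (340,127). I'll refine the cradle's lateral position from this view.

```bash
cat > wr.py <<'E'
from h import *
def wray(c,uv):
    uv=np.atleast_2d(np.array(uv,float));q=uv-[c['cx'],c['cy']];r=np.linalg.norm(q,axis=1);th=r/c['fx']
    v=np.c_[q/r[:,None]*np.sin(th)[:,None],np.cos(th)];R=np.array(c['R']);return -R.T@np.array(c['t']).ravel(),v@R
def wcast(c,uv,h):
    C,v=wray(c,uv);return C+v*((h-C[2])/v[:,2])[:,None]
E
python3 - <<'E'
from wr import *
c=vision.calibration('wrist');im=cv2.imread('pics/w2.png');g=cv2.cvtColor(im,cv2.COLOR_BGR2GRAY).astype(int)
hs=cv2.cvtColor(im,cv2.COLOR_BGR2HSV)
n=np.array([-np.sin(.28),np.cos(.28)]);A=np.array([.461,.337]);e=np.array([np.cos(.28),np.sin(.28)])
L=[];Rr=[]
for v in range(165,212,6):
    gr=np.gradient(g[v].astype(float));l=280+np.argmin(gr[280:299]);r=348+np.argmax(gr[348:372])
    p=wcast(c,[[l,v],[r,v]],.008)[:,:2]-A;print(v,l,r,(p@n*1000).round(1),(p@e*1000).round(1));L.append(p[0]);Rr.append(p[1])
for q in(L,Rr):
    k=np.polyfit(np.array(q)@e,np.array(q)@n,1);print('rel ang %.3f off %.1f'%(k[0],k[1]*1000))
# end edge of base near robot (x=-88)
for u in(296,350):
    col=np.gradient(g[90:125,u].astype(float));v=90+np.argmin(col);print(u,v,((wcast(c,[u,v],.008)[0,:2]-A)@np.c_[e,n]*1000).round(1))
# rod edges/direction: near end
for v in(90,130,170,200):
    m=np.nonzero(cv2.inRange(hs[v:v+1,290:350],(10,110,40),(30,255,255))[0])[0]+290
    p=wcast(c,[m.mean(),v],.188)[0];print('rod',v,m.min(),m.max(),((p[:2]-A)@np.c_[e,n]*1000).round(1))
E
```

```text
165 288 358 [-35.   38.6] [-26.6 -26.5]
171 288 358 [-35.2  38.7] [-20.2 -20.1]
177 288 358 [-35.4  38.8] [-13.7 -13.7]
183 288 358 [-35.5  39. ] [-7.2 -7.2]
189 288 358 [-35.7  39.1] [-0.6 -0.6]
195 288 358 [-35.9  39.3] [6.  5.9]
201 289 357 [-35.   38.4] [12.7 12.6]
207 289 357 [-35.3  38.5] [19.4 19.3]
rel ang -0.005 off -35.4
rel ang -0.001 off 38.8
296 107 [-87.3 -25.7]
350 107 [-87.1  29.7]
rod 90 302 340 [-87.3   4. ]
rod 130 302 340 [-68.9   3.9]
rod 170 302 341 [-50.4   4. ]
rod 200 302 340 [-36.1   3.7]
```

```bash
python3 -m crank '[{"slide":[0,-0.2,1],"spin":0,"hand":0},{"slide":[0,0,2],"spin":0,"hand":0},{"slide":[0,0,2],"spin":0,"hand":0},{"slide":[0,0,2],"spin":0,"hand":0},{"slide":[0,0,1],"spin":0,"hand":0},{"slide":[0,0,0.5],"spin":0,"hand":0},{"slide":[0,0,0],"spin":0,"hand":0},{"slide":[0,0,0],"spin":0,"hand":0}]'; python3 go.py .4605 .338 .036 3.42
```

```text
t: 8.8
ee_pos: [0.4613, 0.3338, 0.0706]
orientation: [-0.428, 3.107, -0.032]
ft_force: [0.3, -0.9, -2.4]
opening: 0.0193
t 8.80 [0.4613 0.3338 0.0706] yaw -2.868 tilt 0.0207 F [ 0.3 -0.9 -2.4] open 0.0193
slide now cm [-0.03  0.49  3.45] spin -0.005
slide after spin [-0.04  0.42  3.46]
```

```bash
python3 -m crank '[{"slide":[0,0.3,0.4],"spin":0,"hand":0},{"slide":[0,0.15,0.4],"spin":0,"hand":0},{"slide":[0,0,0.4],"spin":0,"hand":0},{"slide":[0,0,0.3],"spin":0,"hand":0}]'; python3 go.py .4605 .338 .036 3.42
```

```text
t: 9.2
ee_pos: [0.4614, 0.3393, 0.0567]
orientation: [-0.428, 3.104, -0.029]
ft_force: [1.0, -0.5, -2.3]
opening: 0.0194
t 9.20 [0.4614 0.3393 0.0567] yaw -2.868 tilt 0.0202 F [ 1.  -0.5 -2.3] open 0.0194
slide now cm [ 0.13 -0.06  2.07] spin -0.004
slide after spin [ 0.12 -0.1   2.07]
```

```bash
python3 -m crank '[{"slide":[0,-0.1,0.4],"spin":0,"hand":0},{"slide":[0,0,0.4],"spin":0,"hand":0},{"slide":[0,0,0.4],"spin":0,"hand":0},{"slide":[0,0,0.3],"spin":0,"hand":0},{"slide":[0,0,0.2],"spin":0,"hand":0},{"slide":[0,0,0.1],"spin":0,"hand":0}]'; python3 go.py .4605 .338 .036 3.42
```

```text
t: 9.8
ee_pos: [0.4617, 0.3377, 0.0366]
orientation: [-0.428, 3.104, -0.029]
ft_force: [0.1, 0.8, -3.5]
opening: 0.0193
t 9.80 [0.4617 0.3377 0.0366] yaw -2.868 tilt 0.0203 F [ 0.1  0.8 -3.5] open 0.0193
slide now cm [0.1  0.06 0.06] spin -0.004
slide after spin [0.1  0.06 0.06]
```

```bash
python3 -m crank '[{"slide":[0,0,0.15],"spin":0,"hand":0},{"slide":[0,0,0.1],"spin":0,"hand":0},{"slide":[0,0,0.1],"spin":0,"hand":0}]'; python3 go.py .4605 .338 .036 3.42
python3 - <<'E'
from h import *
im,_=vision.read_camera('wrist');cv2.imwrite('pics/w3.png',cv2.resize(im[80:330,200:440],None,fx=2,fy=2))
E
```

```text
t: 10.1
ee_pos: [0.4624, 0.3389, 0.0341]
orientation: [-0.428, 3.103, -0.027]
ft_force: [-6.3, 1.0, 8.5]
opening: 0.0191
t 10.10 [0.4624 0.3389 0.0341] yaw -2.868 tilt 0.0194 F [-6.3  1.   8.5] open 0.0191
slide now cm [ 0.2  -0.04 -0.19] spin -0.004
slide after spin [ 0.2  -0.04 -0.19]
```

View pics/w3.png

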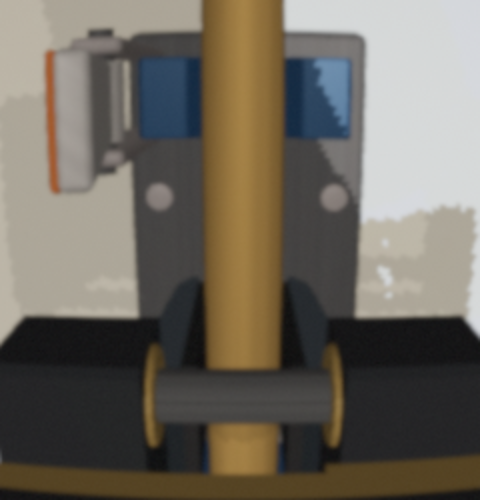

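Seated: contact 8.5 N, rod between the blue flanks of the near notch, strap still upright at left (orange edge, crop (52,120)). Releasing and rising.

```bash
python3 -m crank '[{"slide":[0,0,0],"spin":0,"hand":2.4},{"slide":[0,0,0],"spin":0,"hand":3},{"slide":[0,0,0],"spin":0,"hand":4},{"slide":[0,0,0],"spin":0,"hand":4},{"slide":[0,0,-0.5],"spin":0,"hand":4},{"slide":[0,0,-1],"spin":0,"hand":4},{"slide":[0,0,-2],"spin":0,"hand":4},{"slide":[0,0,-2.5],"spin":0,"hand":4},{"slide":[0,0,-3],"spin":0,"hand":4},{"slide":[0,0,-3],"spin":0,"hand":4},{"slide":[0,0,-2],"spin":0,"hand":3},{"slide":[0,0,-0.5],"spin":0,"hand":2},{"slide":[0,0,0],"spin":0,"hand":1},{"slide":[0,0,0],"spin":0,"hand":0}]'; python3 go.py .4605 .338 .18 3.42
python3 - <<'E'
from wr import *
c=vision.calibration('wrist');im,_=vision.read_camera('wrist');cv2.imwrite('pics/w4.png',im)
hs=cv2.cvtColor(im,cv2.COLOR_BGR2HSV);A=np.array([.4605,.3387]);M=np.array([[np.cos(.277),-np.sin(.277)],[np.sin(.277),np.cos(.277)]])
for v in(100,120,150,180,210):
    m=np.nonzero(cv2.inRange(hs[v:v+1,280:370],(10,110,40),(30,255,255))[0])[0]+280
    if len(m):print('rod',v,m.min(),m.max(),((wcast(c,[m.mean(),v],.058)[0,:2]-A)@M*1000).round(1))
v,u=np.nonzero(cv2.inRange(hs[60:240,220:300],(0,130,90),(9,255,255)))
C,r=wray(c,[u.mean()+220,v.mean()+60]);k=((C[:2]-A)@M);w=r[0,:2]@M
s=(-.068-k[0])/w[0];print('orange',u.mean()+220,v.mean()+60,len(u),'on x=-68 plane y,z',k[1]+s*w[1],C[2]+s*r[0,2])
E
```

```text
t: 11.55
ee_pos: [0.4606, 0.3411, 0.1896]
orientation: [-0.427, 3.1, -0.025]
ft_force: [0.3, -0.4, -0.8]
opening: 0.0106
t 11.55 [0.4606 0.3411 0.1896] yaw -2.868 tilt 0.0199 F [ 0.3 -0.4 -0.8] open 0.0106
slide now cm [ 0.11 -0.28  0.97] spin -0.005
slide after spin [ 0.1  -0.3   0.96]
rod 100 313 330 [-90.9   0.5]
rod 120 288 331 [-71.5  -2.4]
rod 150 312 331 [-42.2   0.4]
rod 180 312 331 [-12.3   0.3]
rod 210 313 330 [18.7  0.2]
orange 288.6666666666667 121.33333333333334 3 on x=-68 plane y,z -0.057295839750282934 -0.15528524741589245
```

View pics/w4.png

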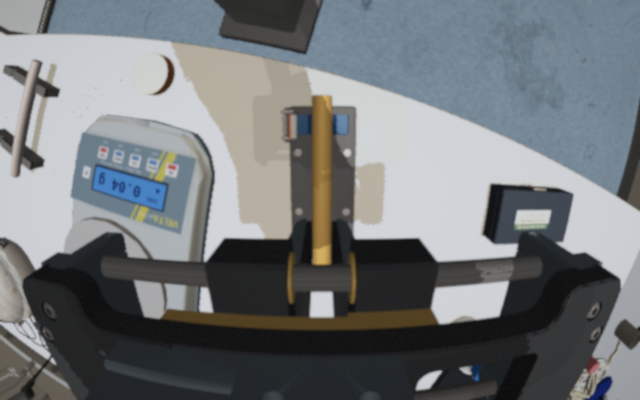

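Rod released and seated: offset across the groove about 0.3 mm, parallel, near end at x ≈ −94 mm so it is centred. Strap is still upright (286,125). Moving the closed fingers to the strap's −y side.

```bash
cat > cr.py <<'E'
from h import *
s=robot.sense();A=np.array([.4605,.3387]);M=np.array([[np.cos(.277),-np.sin(.277)],[np.sin(.277),np.cos(.277)]])
p=np.array(s['ee_pos']);print('cradle mm',((p[:2]-A)@M*1000).round(1),'z %.1f'%(p[2]*1000),'t %.2f'%s['t'],'open %.4f'%s['opening'],'F cradle',np.r_[np.array(s['ft_force'][:2])@M,s['ft_force'][2]].round(1))
E
python3 -m crank '[{"slide":[1.5,-1.5,0],"spin":0,"hand":0},{"slide":[2,-2,0],"spin":0,"hand":0},{"slide":[2,-2,0],"spin":0,"hand":0},{"slide":[1,-1,0],"spin":0,"hand":0},{"slide":[0.2,-0.4,0],"spin":0,"hand":0},{"slide":[0,0,0],"spin":0,"hand":0},{"slide":[0,0,0],"spin":0,"hand":0}]' | tail -1; python3 cr.py
```

```text
opening: 0.0004
cradle mm [-70.1 -68.7] z 184.3 t 12.30 open 0.0004 F cradle [ 0.1 -0.2  0. ]
```

```bash
python3 -m crank '[{"slide":[0,-0.3,1.5],"spin":0,"hand":0},{"slide":[0,-0.2,2],"spin":0,"hand":0},{"slide":[0,0,2],"spin":0,"hand":0},{"slide":[0,0,1],"spin":0,"hand":0},{"slide":[0,0,0],"spin":0,"hand":0},{"slide":[0,0,0],"spin":0,"hand":0}]' | tail -1; python3 cr.py
python3 - <<'E'
from h import *
b,_=vision.read_camera('scene');cv2.imwrite('pics/s5.png',cv2.resize(b[90:210,200:340],None,fx=4,fy=4))
E
```

```text
opening: 0.0007
cradle mm [-64.9 -72. ] z 118.3 t 12.90 open 0.0007 F cradle [-0.   1.1 -0.2]
```

View pics/s5.png

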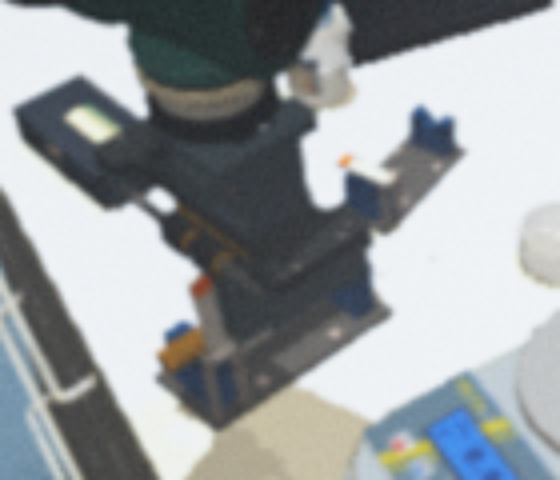

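Scene crop: the strap (orange end at (200,288)) is free just beside the fingers, which are on its −y side. Pushing over.

```bash
python3 -m crank '[{"slide":[0.2,0.5,0.4],"spin":0,"hand":0},{"slide":[0.1,0.8,0.2],"spin":0,"hand":0},{"slide":[0,1,0],"spin":0,"hand":0},{"slide":[0,1,0],"spin":0,"hand":0},{"slide":[0,1,0],"spin":0,"hand":0},{"slide":[0,1,0],"spin":0,"hand":0},{"slide":[0,0.5,0],"spin":0,"hand":0},{"slide":[0,0,0],"spin":0,"hand":0}]' | tail -1; python3 cr.py
```

```text
opening: 0.0006
cradle mm [-66.9  -7.6] z 113.1 t 13.75 open 0.0006 F cradle [ 0.4 -0.7  0.8]
```

```bash
python3 -m crank '[{"slide":[0,0.4,0.8],"spin":0,"hand":0},{"slide":[0,0.4,0.8],"spin":0,"hand":0},{"slide":[0,0.4,0.8],"spin":0,"hand":0},{"slide":[0,0.2,0.7],"spin":0,"hand":0},{"slide":[0,0,0.3],"spin":0,"hand":0}]' | tail -1; python3 cr.py
```

```text
opening: 0.0002
cradle mm [-66.1   6.9] z 76.0 t 14.25 open 0.0002 F cradle [0.2 0.2 2.2]
```

```bash
python3 -m crank '[{"slide":[0,0,0.2],"spin":0,"hand":0},{"slide":[0,0,0.2],"spin":0,"hand":0},{"slide":[0,0,0.1],"spin":0,"hand":0},{"slide":[0,0,0.1],"spin":0,"hand":0}]' | tail -1; python3 cr.py
```

```text
opening: 0.0005
cradle mm [-66.3   6.4] z 69.0 t 14.65 open 0.0005 F cradle [0.4 1.  0.6]
```

```bash
python3 -m crank '[{"slide":[0,0,0.1],"spin":0,"hand":0},{"slide":[0,0,0.1],"spin":0,"hand":0}]' | tail -1; python3 cr.py
```

```text
opening: 0.0005
cradle mm [-66.1   6.5] z 68.1 t 14.85 open 0.0005 F cradle [-10.1  -2.1  27.5]
```

Firm contact (27 N), so the strap is resting on the rod. Backing off and checking.

```bash
python3 -m crank '[{"slide":[0,0,-0.5],"spin":0,"hand":0},{"slide":[0,0,-1],"spin":0,"hand":0},{"slide":[0,0,-2],"spin":0,"hand":0},{"slide":[0,0,-3],"spin":0,"hand":0},{"slide":[-1,0,-3],"spin":0,"hand":0},{"slide":[-2,0,-3],"spin":0,"hand":0},{"slide":[-3,0,-1],"spin":0,"hand":0},{"slide":[-2,0,0],"spin":0,"hand":0},{"slide":[0,0,0],"spin":0,"hand":0},{"slide":[0,0,0],"spin":0,"hand":0}]' | tail -1; python3 cr.py
python3 - <<'E'
from wr import *
c=vision.calibration('wrist');im,_=vision.read_camera('wrist');b,_=vision.read_camera('scene')
cv2.imwrite('pics/s6.png',np.hstack([cv2.resize(im[60:300,220:420],(400,480)),cv2.resize(b[130:210,225:292],(400,480))]))
hs=cv2.cvtColor(im,cv2.COLOR_BGR2HSV);A=np.array([.4605,.3387]);M=np.array([[np.cos(.277),-np.sin(.277)],[np.sin(.277),np.cos(.277)]])
for v in range(60,240,10):
    m=np.nonzero(cv2.inRange(hs[v:v+1,270:370],(10,110,40),(30,255,255))[0])[0]+270
    if len(m):print('rod',v,m.min(),m.max(),((wcast(c,[m.mean(),v],.058)[0,:2]-A)@M*1000).round(1))
E
```

```text
opening: 0.0003
cradle mm [14.1  7.9] z 214.4 t 15.85 open 0.0003 F cradle [-0.6 -0.7 -0.1]
rod 90 309 324 [-89.4   0.4]
rod 100 308 325 [-78.9   0.4]
rod 110 339 348 [-68.4  28.3]
rod 120 339 342 [-57.9  25.3]
rod 130 308 325 [-47.3   0.3]
rod 140 308 325 [-36.7   0.2]
rod 150 308 325 [-26.1   0.2]
rod 160 308 325 [-15.5   0.2]
rod 170 308 325 [-4.7  0.1]
rod 180 308 325 [6.2 0.1]
rod 190 308 325 [17.2  0. ]
rod 200 308 325 [28.5 -0.1]
rod 210 308 325 [39.9 -0.1]
rod 220 315 324 [51.5  3.1]
rod 230 320 323 [63.4  5.4]
```

View pics/s6.png

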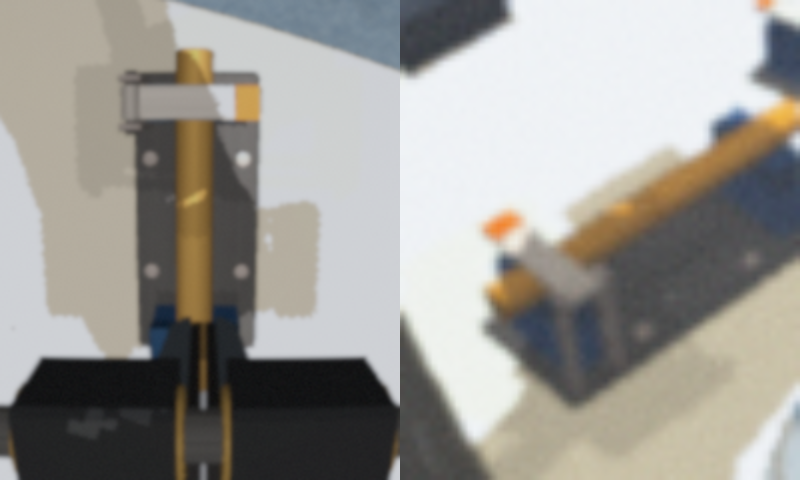

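```bash
python3 -c "
from bench import robot
print(robot.close_job())"
```

```text
the job is handed in; nothing more can be done
None
```

The brass rod is lying in both V-notches of the large blue cradle with the strap down on it. I handed the job in at about 16 s of the 51 s allowed; `robot.close_job()` gives no verdict, so I don't have a judged result.

- **Rod:** I gripped it at its middle, carried it over without dropping it, lowered it until it touched the notches, and let go. The last wrist view puts it within about 0.5 mm across the groove and parallel to it. The visible end is at about x = −95 mm, so it is centred; I inferred the other end from the rod's length.
- **Strap:** I pushed it over with the closed fingers and pressed it down until contact (27 N at a tip height of 68 mm). The last pictures show it level across the rod with the orange end on the far side. I judged the angle by eye and from the tip height, and did not measure it.
- **Steel rod:** I never touched it, and it was still in the rack in the wrist view after the brass rod was placed. I did not measure its position again at the end.
- **Arm:** It was clear of everything at hand-in. The tool had drifted to a tilt of about 0.02 rad while moving, which did no harm. No check failed.

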